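# Shadow-edge inspection of a dopped stone

## Robot

A 6-joint arm with a two-finger parallel gripper is mounted at the origin on the work surface. World frame = base frame: x ahead of the robot, y to its left, z up, the work surface at z = 0. Lengths are in m, angles in rad, forces in N, time in s.
With the tool pointing down it reaches from about 0.325 to 0.775 m from the base axis. Payload 5.5 kg.
Tool frame: the origin (TCP) lies midway between the tips of the shut fingers; the grasp point (between the pads) lies 19 mm behind it (r.hold_point_z is the distance from the TCP to the grasp point, in m); x points along the fingers, y is the direction in which the jaws open and shut, and the axes are right-handed (so a half turn about x gives the same grasp; the last joint's range is limited). The gripper opens to 85 mm and grips with 20 to 120 N. Pads are 22 mm wide; open, the fingers measure 114 mm over their backs; the gripper's body (76 mm by 85 mm) begins 54 mm behind the grasp point. The pads swing forward as they close: fully open they stand 13 mm farther back than shut.
Start: joints at [-1.316, 0.091, 1.231, -0, 1.82, -0.057], TCP at [0.184, -0.571, 0.207] pointing down, gripper open.
Joint ranges: [-2.87, 2.87], [-0.86, 2.18], [0.17, 2.46], [-1.51, 4.65], [0.06, 2.69], [-2.65, 2.65]. Speed limits (rad/s): [2.57, 2.57, 3.01, 3.14, 3.14, 3.14].

## Interface

Orientations are given as [roll, pitch, yaw] about the fixed x, y, z axes, in that order (R = Rz(yaw) Ry(pitch) Rx(roll)).
In Python, from station import r gives the robot as it stands.
- The arm moves only by the tool send_rows, never from a script. Its argument "targets" is text: rows parted by semicolons, each of 7 numbers parted by spaces: the shift along the tool's x, y, z in mm, then the turn, a rotation vector about the tool's x, y, z in degrees, then the opening, from 0 (shut) to 1 (fully open). A call has exactly 10 rows; each row shifts and turns the commanded pose from where the row before left it, along the tool's axes as they then stand; what a row does not reach is not made up. A row lasts 1/8 s, in which the tool goes at most 62.5 mm and 10.7 degrees, less where a joint would pass 70% of its speed; a pose out of reach is approached as far as the arm can. A call is refused whole if a number of a shift passes 62.5 or a number of a turn 10.7, either way. A call with a gripper value outside its range is refused whole. The fingers move at their own pace and stop on an object; "grip_force" is the grip in N (left out, the last holds). Time passes only in rows, so rows that do not move let the fingers close, or fill a call up. It gives the time, the measured TCP pose, the force and the opening at its end, in the units of the state.
- r.get_obs(): the state, without advancing time (a new reading comes with each control period).
- r.grab_frame(name): name is "scene" or "top" or "wrist"; returns the picture (480x640x3 uint8, blue, green, red); there is no depth.
- r.camera_info(name): a dict with "camera_matrix" (3x3 intrinsics, pixels), "k1" (the pictures are not rectified: a ray, as slopes to the right and down, at radius r is drawn at 1 + k1 r^2 times it, then the intrinsics apply), "extrinsics" (4x4, takes a point from world to camera coordinates). Camera axes: x right, y down, z forward; pixel columns grow to the right and rows downward; lengths in m; the calibration is good to about 2 mm. A picture is of the moment at which its call begins: read the wrist's pose just before it. camera_info takes no time and is no camera call; for the wrist camera it gives the pose at the moment of the call.
- r.close_job(): hands the job in, once; it reports no verdict.
The state is a dict: "clock": time; "q": joint angles; "joint_vel": joint speeds; "effort": joint torques, N m; "ee_pos": TCP position; "tcp_rot": TCP orientation; "contact_force": force on the tool from outside, world axes, zero at the start; "ft_torque": the same for the moment, N m; "grip_width": finger opening in m.
Only numpy, scipy, OpenCV 4.12 (cv2) and the standard library are available. Lean on these libraries where they do the work, as an engineer would, in place of code of your own. Each camera call takes 0.05 s, during which the arm holds its last target. There are 200 camera calls.

## Task

Slide the carriage with the dopped green stone fully home to its stop, so that the stone sits under the loupe and over the light well, while the lamp shutter stays shut. Then slide the orange shutter tab against its spring to the half-open mark, so that the shadow edge falls across the stone, and finish while still holding it there. Do not bump the loupe, and leave the small things lying on and around the stand where they are.

Things in the scene. Friction and masses are not known exactly. Their poses are not given: they have to be found in the camera images.
- stand: Slate-grey lamp housing, fixed; 170 mm deep (its x), 340 mm long (its y, -175 to +165), flat top 70 mm above the bench. Origin on the bench under the centre of the 50 x 50 mm light well; z up, x away from the robot, y along guides and slot; turned up to 20 degrees. The stone carriage runs at y > 0 between two aluminium guides (12 mm high, 60 mm apart over all), the shutter tab in a slot at y < 0.
- lens (a point): Centre of the loupe lens: a steel ring 37 mm across and 12 mm thick (underside 52 mm above the stand's top), directly above the light well, on a black arm from a pillar at the far side (stand x = +66 mm, pillar top 72 mm above the stand's top). It overhangs the well and must not be bumped.
- knob (a point): Middle of the blue part of the carriage's upright round push knob: 18 mm diameter, blue from 22 to 52 mm above the stand's top; this point 37 mm above the top, 105 mm from the stone along the stand's +y. Grip it from above or push it. The grey V block that holds the dop, 31 mm high, begins 27 mm from the knob's axis towards the stone.
- stone (a point): Centre of the green stone, 14 mm across, on the tip of the brass dop, 22 mm above the stand's top. Straight above the well and under the lens when the carriage is home.
- carriage (a joint): How far out the carriage is, in m: 0 is fully home at the stop, up to 0.08; grows towards the stand's +y. It stays where it is left; sliding it takes about 2 to 4 N.
- tab (a point): Grip point of the orange upright shutter tab, 22 mm above the stand's top. The tab is 24 mm wide (stand x), 10 mm thick (stand y) and reaches from 1 to 35 mm above the top; 25 mm and more are free on all sides. It stands at stand y = -95 mm when shut, -123 mm at half travel, -151 mm when fully open.
- shutter (a joint): Shutter opening in m: 0 shut, 0.028 half, 0.056 fully open; opens towards the stand's -y. The spring pulls it shut: about 3 N at the start of travel, 7 N at half, 11 N fully open. Released, it flies shut.
- half_mark (a point): On the stand's top, in the slot's middle between the two long white half-open lines (one on each side of the slot); the middle of the tab is level with the lines at half travel, and the edge of the shutter blade is then under the stone's middle.
- tweezers: Steel tweezers, 120 mm long, 15 mm wide, 8 mm high, lying on the front edge of the stand's top. Origin under the middle. Leave alone.
- gem_jar: Small clear jar with a black cap, 30 mm diameter, 20 mm high, on the stand's top near the far right of the well. Origin under its centre. Leave alone.
- calipers: Digital calipers, about 200 mm long and 15 mm high, lying on the bench behind the stand. Origin underneath. Leave alone.
- folding_loupe: Folding hand loupe, 30 x 78 x 20 mm, on the bench in front of the stand's right half. Origin underneath, at its lens. Leave alone.
- spare_dop: Spare brass dop with a white square collar, 67 mm long, 16 mm high, on the bench in front of the stand's left half. Origin under the collar. Leave alone.

How it is judged:
On the way, in this order (a step that is already met when the one before it is completed fails the run):
1. the carriage is fully home (within 3 mm) with the shutter still shut (value of joint carriage below 0.003 m and value of joint shutter below 0.004 m), for 0.2 s.
2. the shutter is held at half travel by the fingers (value of joint shutter between 0.023 and 0.033 m and contact force between shutter and the fingers above 3 N), for 0.3 s.
At the end, for the whole second after the job is handed in: The shutter is held still by the fingers (contact over 3 N) at half travel, 28 mm within 5 mm, and the carriage is home within 3 mm, through the last second (all of step 2 and velocity of joint shutter between -0.01 and 0.01 m/s and value of joint carriage below 0.003 m); the arm keeps its last pose, push and grip.
It fails at once if the loupe is bumped (contact force between loupe and anything else above 2 N).
It fails at once if one of the small things on or around the stand is moved over 15 mm (distance of any of tweezers, gem_jar, calipers, folding_loupe, spare_dop from where it was at the start of the episode above 0.015 m).
It also fails if it takes over 42 s, if anything falls off the work surface, if the arm or the gripper's body presses on something with over 40 N, if the wrist force passes 120 N, or if a joint passes its speed limit or range.

## Working session

There is one attempt and no reset: what is moved stays moved. The work goes in short steps, Python scripts to look and compute and a tool call to move; the robot and the scene stay as the last step left them, time stands still between calls to the robot, and variables do not carry over. Pictures are saved under pics/ and viewed, about 8 in all and at most 12, crops included, and the job is handed in when it is done.

Besides the shell and the picture viewer there is one more tool, called after "Emit:" as name(argument=value, ...) on one line, values as JSON. send_rows: Moves the arm, as the interface text tells. Its arguments: {"type":"object","properties":{"targets":{"type":"string"},"grip_force":{"type":"number"}},"required":["targets"]}

```bash
ls; mkdir -p pics
cat > h.py <<'E'
import numpy as np, cv2
from station import r
from scipy.spatial.transform import Rotation as R
def ray(c,uv):
    K=np.array(c["camera_matrix"]);E=np.array(c["extrinsics"])
    d=np.array([c["k1"],0,0,0,0],float)
    p=cv2.undistortPoints(np.array([[uv]],float),K,d)[0,0]
    Rm=E[:3,:3];o=-Rm.T@E[:3,3];return o,Rm.T@np.array([p[0],p[1],1])
def onz(c,uv,z):
    o,d=ray(c,uv);return o+d*(z-o[2])/d[2]
def proj(c,P):
    E=np.array(c["extrinsics"]);d=np.array([c["k1"],0,0,0,0],float)
    return cv2.projectPoints(np.array([P],float),cv2.Rodrigues(E[:3,:3])[0],E[:3,3],np.array(c["camera_matrix"]),d)[0][0,0]
def blobs(im,lo,hi,mn=30):
    m=cv2.inRange(cv2.cvtColor(im,cv2.COLOR_BGR2HSV),lo,hi)
    n,l,s,c=cv2.connectedComponentsWithStats(m)
    return [(s[i].tolist(),c[i].round(1).tolist()) for i in range(1,n) if s[i,4]>=mn]
E
python3 - <<'E'
from h import *
print(r.get_obs(), r.hold_point_z)
for n in("top","scene"):
    im=r.grab_frame(n);cv2.imwrite(f"pics/{n}0.png",im);c=r.camera_info(n)
    np.save(n+"0.npy",im)
    E=np.array(c["extrinsics"]);print(n,-E[:3,:3].T@E[:3,3],c["k1"])
    for k,lo,hi in(("orange",(5,150,120),(20,255,255)),("blue",(100,120,60),(130,255,255)),("green",(45,100,60),(85,255,255))):print(k,blobs(im,lo,hi,15))
E
```

```text
pics
{'clock': 0.0, 'q': array([-1.31574749e+00,  9.18611662e-02,  1.23190467e+00, -3.50043090e-05,
        1.81980089e+00, -5.67397080e-02]), 'joint_vel': array([ 0.00121003,  0.0011809 ,  0.00199783, -0.00106691,  0.00046039,
       -0.00347461]), 'effort': array([-2.05142103e-03, -4.58735275e+01, -4.18020594e+01, -2.30462283e-04,
        1.16688962e-02, -4.18932302e-06]), 'ee_pos': array([ 0.18393527, -0.57075596,  0.20543893]), 'tcp_rot': array([-1.61034396,  1.56882197,  1.84302865]), 'contact_force': array([ 0.02370551, -0.26666147, -0.10926057]), 'ft_torque': array([-0.02623222, -0.01308199, -0.03805321]), 'grip_width': 0.08536304019050199} 0.0187
top [ 0.40559152 -0.00224495  0.7311037 ] 0.00204633280335722
orange [([276, 26, 6, 5, 18], [278.3, 27.9]), ([255, 45, 8, 7, 24], [258.5, 48.5]), ([248, 65, 142, 10, 351], [305.8, 67.7]), ([601, 111, 23, 23, 228], [610.5, 123.6]), ([373, 238, 11, 20, 82], [376.9, 249.1])]
blue [([296, 156, 7, 7, 35], [299.3, 158.9]), ([173, 264, 19, 16, 220], [181.7, 272.3])]
green [([259, 259, 9, 10, 68], [263.1, 263.8]), ([388, 310, 6, 4, 21], [390.4, 311.4])]
scene [1.03370681 0.11177815 0.88522777] 0.05015275574968096
orange [([0, 103, 64, 118, 1932], [37.7, 167.3]), ([262, 245, 5, 9, 31], [264.5, 248.6]), ([23, 270, 30, 28, 381], [40.4, 285.4])]
blue [([416, 231, 12, 17, 160], [420.7, 238.4]), ([313, 355, 6, 7, 32], [315.2, 358.1])]
green [([354, 242, 6, 7, 35], [356.8, 244.7])]
```

View pics/top0.png

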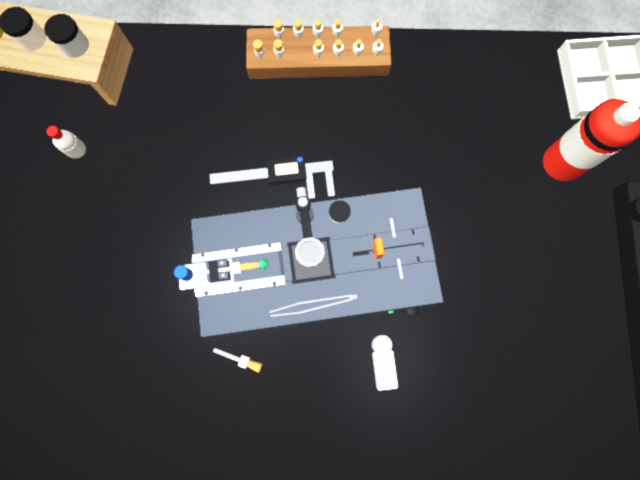

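View pics/scene0.png

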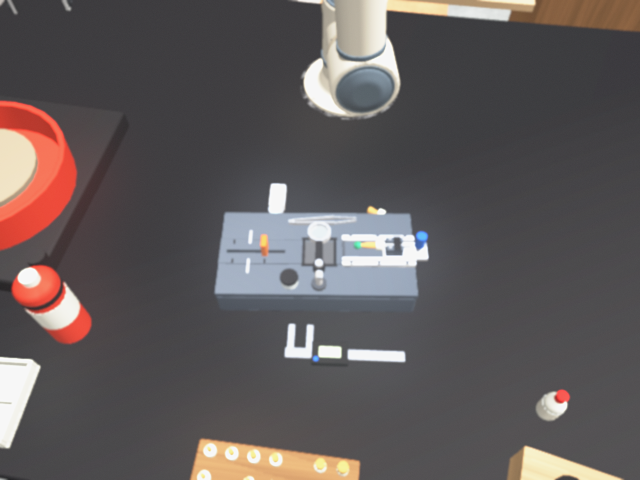

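The top view shows the knob at (182,272), the stone at (263,264), the well at about (311,260) and the tab at (377,249). The gem jar is at (340,211), the tweezers at about (313,305). The scene view agrees: knob (421,238), stone (357,245), tab (264,248).

Run:
```python
from h import *
T=r.camera_info("top");S=r.camera_info("scene")
def tri(a,b):
    o1,d1=ray(T,a);o2,d2=ray(S,b);d1/=np.linalg.norm(d1);d2/=np.linalg.norm(d2)
    s=np.linalg.lstsq(np.c_[d1,-d2],o2-o1,rcond=None)[0]
    p,q=o1+d1*s[0],o2+d2*s[1];return (p+q)/2,np.linalg.norm(p-q)
for n,a,b,z in(("knob",(181.7,272.3),(420.7,238.4),.112),("stone",(263.1,263.8),(356.8,244.7),.092),("tab",(376.9,249.1),(264.5,248.6),.09)):
    print(n,tri(a,b),onz(T,a,z),onz(S,b,z))
im=np.load("top0.npy")
h=cv2.cvtColor(im,cv2.COLOR_BGR2HSV)
m=cv2.inRange(h,(95,30,50),(125,140,160));m=cv2.morphologyEx(m,cv2.MORPH_CLOSE,np.ones((15,15)))
cs=max(cv2.findContours(m,0,2)[0],key=cv2.contourArea);
rect=cv2.minAreaRect(cs)
bx=cv2.boxPoints(rect);P=np.array([onz(T,u,.07) for u in bx]);print(P,[np.linalg.norm(P[i]-P[i-1]) for i in range(4)],P.mean(0))
for a in((393,228),(400.5,269)):print("mark",onz(T,a,.07))
x=cv2.resize(im[180:345,160:450],None,fx=2.7,fy=2.7,interpolation=cv2.INTER_CUBIC);cv2.imwrite("pics/crop.png",x)
```

```text
knob (array([0.48978702, 0.18799901, 0.11316155]), np.float64(6.695740701531308e-05)) [0.48993862 0.18839073 0.112     ] [0.4889826  0.18808139 0.112     ]
stone (array([0.5071903 , 0.08379628, 0.0922432 ]), np.float64(6.55949370421707e-05)) [0.50723506 0.08379662 0.092     ] [0.50702007 0.08381955 0.092     ]
tab (array([ 0.53436783, -0.07368077,  0.07859095]), np.float64(0.00018467983348702399)) [ 0.53213173 -0.07252201  0.09      ] [ 0.54142499 -0.07096557  0.09      ]
[[ 0.43126537  0.27406379  0.07      ]
 [ 0.72817539  0.22953339  0.07      ]
 [ 0.61640845 -0.21140655  0.07      ]
 [ 0.33969949 -0.13074173  0.07      ]] [np.float64(0.41503232098224174), np.float64(0.30023077297971246), np.float64(0.45488446968166785), np.float64(0.2882267593982092)] [0.52888718 0.04036222 0.07      ]
mark [ 0.56767372 -0.09789303  0.07      ]
mark [ 0.50823407 -0.10810922  0.07      ]
```

View pics/crop.png

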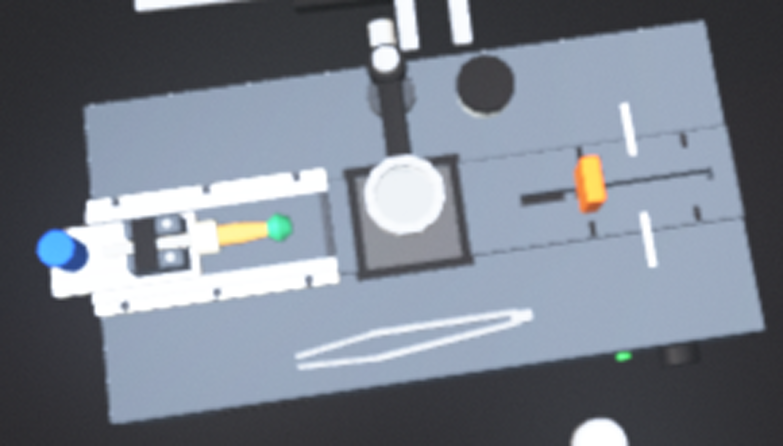

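The crop shows the well centred at about (311.5,260) in full-picture pixels and the marks at (392,228) and (400.5,269). The carriage is about 66 mm out, and its nose faces the well. The stand's yaw is about 9.6°.

```bash
cat >> h.py <<'E'
TH=np.radians(9.6);O=np.array([0.5175,0.0183,0.07])
def W(x,y,z):return O+np.array([np.cos(TH)*x-np.sin(TH)*y,np.sin(TH)*x+np.cos(TH)*y,z])
def state():
    o=r.get_obs();Rm=R.from_euler('xyz',o["tcp_rot"]);return o,np.array(o["ee_pos"]),Rm
def togo(P,jaw):  # TCP target world, jaw yaw in deg: shift in present tool axes (mm), turn (deg)
    o,p,Rm=state()
    for k in(0,180):
        a=np.radians(jaw+k);y=np.array([np.cos(a),np.sin(a),0]);x=np.array([0,0,-1.]);
        Rt=R.from_matrix(np.c_[x,y,np.cross(x,y)])
        print(jaw+k,"shift",(Rm.inv().apply(P-p)*1e3).round(1),"turn",np.degrees((Rm.inv()*Rt).as_rotvec()).round(2))
E
python3 - <<'E'
from h import *
T=r.camera_info("top")
def st(p):
    d=p-O;c,s=np.cos(TH),np.sin(TH);return (np.array([c*d[0]+s*d[1],-s*d[0]+c*d[1],d[2]])*1e3).round(1)
for u in((85,106),(703,21),(765,328),(112,422),(345,172),(457,156),(473,263),(360,279)):print(st(onz(T,(u[0]/2.7+160,u[1]/2.7+180),.07)))
for p in((.4898,.188,.112),(.5072,.0838,.092)):print(st(np.array(p)))
print("jar",st(onz(T,(340,211),.09)))
o,p,Rm=state();print(Rm.as_matrix().round(3))
togo(W(0,0.170,0.150),9.6)
E
```

```text
[ 84.4 164.    0. ]
[  84.3 -173.3    0. ]
[ -83.6 -174.1    0. ]
[-83.4 164.    0. ]
[28.7 30.3  0. ]
[ 28.9 -29.8   0. ]
[-29.  -29.8   0. ]
[-28.9  29.7   0. ]
[  1.  171.9  42. ]
[ 0.8 66.3 22. ]
jar [ 60.7 -49.6  20. ]
[[-0.     0.307 -0.952]
 [ 0.002 -0.952 -0.307]
 [-1.    -0.002 -0.   ]]
9.6 shift [ -13.3 -626.6 -522.6] turn [-8.173e+01 -8.000e-02  8.000e-02]
189.6 shift [ -13.3 -626.6 -522.6] turn [9.827e+01 9.000e-02 8.000e-02]
```

Emit:
send_rows(targets="-2 -39.2 -32.7 0 0 0 1;-2 -39.2 -32.7 0 0 0 1;-2 -39.2 -32.7 0 0 0 1;-2 -39.2 -32.7 0 0 0 1;-2 -39.2 -32.7 0 0 0 1;-2 -39.2 -32.7 0 0 0 1;-2 -39.2 -32.7 0 0 0 1;-1 -39.2 -32.7 0 0 0 1;0 -39.2 -32.7 0 0 0 1;0 -39.2 -32.7 0 0 0 1", grip_force=40)

```text
clock: 1.35
ee_pos: [0.3752, -0.0961, 0.2213]
tcp_rot: [1.407, 1.571, -1.423]
contact_force: [1.0, -1.3, -0.3]
grip_width: 0.0851
```

Emit:
send_rows(targets="0 -39.2 -32.7 0 0 0 1;0 -39.2 -32.7 0 0 0 1;0 -39.2 -32.7 0 0 0 1;0 -39.2 -32.7 0 0 0 1;0 -39.2 -32.7 0 0 0 1;0 -39.2 -32.7 0 0 0 1;0 0 0 -10.2 0 0 1;0 0 0 -10.2 0 0 1;0 0 0 -10.2 0 0 1;0 0 0 -10.2 0 0 1")

```text
clock: 2.6
ee_pos: [0.4894, 0.1864, 0.221]
tcp_rot: [-0.718, 1.57, -2.829]
contact_force: [0.0, -1.0, -0.5]
grip_width: 0.0854
```

Emit:
send_rows(targets="0 0 0 -10.2 0 0 1;0 0 0 -10.2 0 0 1;0 0 0 -10.2 0 0 1;0 0 0 -10.2 0 0 1;0 0 0 0 0 0 1;0 0 0 0 0 0 1;0 0 0 0 0 0 1;0 0 0 0 0 0 1;0 0 0 0 0 0 1;0 0 0 0 0 0 1")

```text
clock: 3.85
ee_pos: [0.4896, 0.1864, 0.2216]
tcp_rot: [2.991, 1.571, 1.585]
contact_force: [0.0, 0.1, -0.3]
grip_width: 0.0852
```

Run:
```python
from h import *
o,p,Rm=state();print(o["clock"],p,o["q"])
im=r.grab_frame("wrist");cv2.imwrite("pics/w1.png",im);c=r.camera_info("wrist")
b=blobs(im,(100,120,60),(130,255,255),60);print(b)
for k in b: print(onz(c,k[1],.122))
print(proj(c,W(.0008,.1715,.052)))
togo(W(.0008,.1715,.040-.019),9.6)
```

```text
3.85 [0.48961984 0.18637724 0.22159409] [ 2.98750021e-01 -1.10082428e-01  1.40401726e+00  3.96069866e-05
  1.84764669e+00  1.33837209e-01]
[([318, 215, 18, 13, 111], [326.4, 219.8])]
[0.48814207 0.19825385 0.122     ]
[326.10018965 232.79288084]
9.6 shift [130.6   0.3  -1.1] turn [-0.15  0.    0.  ]
189.6 shift [130.6   0.3  -1.1] turn [179.85   0.    -0.  ]
```

View pics/w1.png

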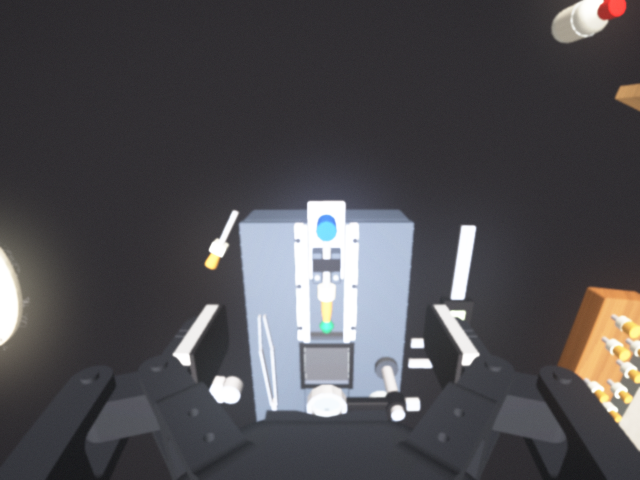

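The wrist view shows the knob's top at about (326,230), where (326,233) was predicted. It is aligned between the jaws, so I descend and close.

Emit:
send_rows(targets="20 0 -1 0 0 0 1;20 0 0 0 0 0 1;20 0 0 0 0 0 1;20 0 0 0 0 0 1;20 0 0 0 0 0 1;15 0 0 0 0 0 1;10 0 0 0 0 0 1;5 0 0 0 0 0 1;0 0 0 0 0 0 0;0 0 0 0 0 0 0", grip_force=30)

```text
clock: 5.15
ee_pos: [0.4899, 0.1875, 0.0924]
tcp_rot: [1.705, 1.57, 0.299]
contact_force: [0.1, -0.4, 0.6]
grip_width: 0.0516
```

Emit:
send_rows(targets="0 0 0 0 0 0 0;0 0 0 0 0 0 0;0 0 0 0 0 0 0;0 0 0 0 0 0 0;0 0 0 0 0 0 0;0 0 0 0 0 0 0;0 0 0 0 0 0 0;0 0 0 0 0 0 0;0 0 0 0 0 0 0;0 0 0 0 0 0 0")

```text
clock: 6.4
ee_pos: [0.4898, 0.1875, 0.0921]
tcp_rot: [1.727, 1.57, 0.321]
contact_force: [0.5, 0.2, 6.0]
grip_width: 0.0155
```

Run:
```python
from h import *
o,p,Rm=state();print(o["clock"],p,o["contact_force"],o["grip_width"],Rm.as_matrix().round(3))
togo(W(.0008,.105,.021),9.6)
```

```text
6.4 [0.4897849  0.18747849 0.09208391] [0.54500696 0.15915193 6.01650467] 0.015467861736461844 [[ 0.001  0.986  0.164]
 [ 0.     0.164 -0.986]
 [-1.     0.001 -0.   ]]
9.6 shift [ 1.1  0.1 66.4] turn [-0.14 -0.01 -0.06]
189.6 shift [ 1.1  0.1 66.4] turn [ 1.7986e+02 -1.0000e-01  1.0000e-02]
```

Emit:
send_rows(targets="0 0 3 0 0 0 0;0 0 6 0 0 0 0;0 0 7 0 0 0 0;0 0 8 0 0 0 0;0 0 8 0 0 0 0;0 0 8 0 0 0 0;0 0 8 0 0 0 0;0 0 7 0 0 0 0;0 0 5 0 0 0 0;0 0 0 0 0 0 0")

```text
clock: 7.65
ee_pos: [0.4998, 0.1281, 0.0921]
tcp_rot: [1.657, 1.569, 0.251]
contact_force: [1.5, -0.1, 5.8]
grip_width: 0.0155
```

Run:
```python
from h import *
o,p,Rm=state();print(p,o["contact_force"],o["grip_width"])
togo(W(.0008,.105,.021),9.6)
im=r.grab_frame("top");c=r.camera_info("top")
for lo,hi,z in(((45,100,60),(85,255,255),.092),((100,120,60),(130,255,255),.112),((5,150,120),(20,255,255),.09)):
  for b in blobs(im,lo,hi,10):
    q=onz(c,b[1],z);d=R.from_euler('z',-TH).apply(q-O)*1e3
    if abs(d[0])<30 and abs(d[1])<200: print(b[0],d.round(1))
cv2.imwrite("pics/t2.png",cv2.resize(im[180:345,160:450],None,fx=2.7,fy=2.7,interpolation=cv2.INTER_CUBIC))
```

```text
[0.49979299 0.12806535 0.09209587] [ 1.49069656 -0.0562557   5.84917164] 0.015485281531222249
9.6 shift [ 1.1 -0.   6.2] turn [-0.15 -0.01 -0.07]
189.6 shift [ 1.1 -0.   6.2] turn [ 1.7985e+02 -1.2000e-01  1.0000e-02]
[303, 254, 8, 8, 52] [ 1.1  6.4 22. ]
[231, 264, 5, 5, 13] [  0.2 103.8  42. ]
[373, 238, 11, 20, 166] [  2.  -93.9  20. ]
[286, 261, 11, 3, 16] [-2.  27.6 20. ]
```

View pics/t2.png

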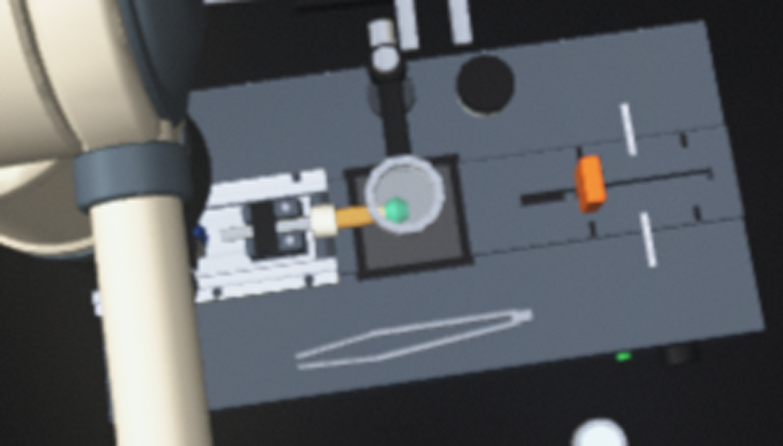

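The carriage followed, the stone is now at y ≈ +6.4 mm, and the shutter is still shut. I push the last bit into the stop.

Emit:
send_rows(targets="0 0 2 0 0 0 0;0 0 2 0 0 0 0;0 0 1.5 0 0 0 0;0 0 1 0 0 0 0;0 0 0.5 0 0 0 0;0 0 0.5 0 0 0 0;0 0 0.5 0 0 0 0;0 0 0 0 0 0 0;0 0 0 0 0 0 0;0 0 0 0 0 0 0")

```text
clock: 8.95
ee_pos: [0.5007, 0.1226, 0.0921]
tcp_rot: [2.818, 1.566, 1.414]
contact_force: [0.9, 7.2, 5.1]
grip_width: 0.0153
```

```bash
cat > chk.py <<'E'
from h import *
o,p,Rm=state();print(o["clock"],p,o["contact_force"],o["grip_width"])
im=r.grab_frame("top");c=r.camera_info("top")
for lo,hi,z in(((45,100,60),(85,255,255),.092),((5,150,120),(20,255,255),.09)):
  for b in blobs(im,lo,hi,10):
    q=onz(c,b[1],z);d=R.from_euler('z',-TH).apply(q-O)*1e3
    if abs(d[0])<30 and abs(d[1])<200: print(b[0],d.round(1))
E
python3 - <<'E'
from chk import *
togo(W(.0008,.105,.021),9.6)
E
```

```text
8.95 [0.50068539 0.12264956 0.09210778] [0.89260044 7.19855339 5.13354038] 0.015317056573764611
[307, 253, 8, 9, 52] [ 1.  1. 22.]
[373, 238, 11, 20, 165] [  2.1 -94.   20. ]
[290, 261, 6, 3, 10] [-2.1 25.8 20. ]
9.6 shift [ 1.1 -0.1  0.7] turn [-0.04 -0.24 -0.09]
189.6 shift [ 1.1 -0.1  0.7] turn [ 1.7996e+02 -1.3000e-01  3.8000e-01]
```

Emit:
send_rows(targets="0 0 1 0 0 0 0;0 0 1 0 0 0 0;0 0 1 0 0 0 0;0 0 1 0 0 0 0;0 0 0 0 0 0 0;0 0 0 0 0 0 0;0 0 0 0 0 0 0;0 0 0 0 0 0 0;0 0 0 0 0 0 0;0 0 0 0 0 0 0")

```text
clock: 10.25
ee_pos: [0.5007, 0.1225, 0.0921]
tcp_rot: [2.989, 1.56, 1.588]
contact_force: [-1.0, 19.5, 4.7]
grip_width: 0.0151
```

```bash
python3 chk.py
```

```text
10.25 [0.50072897 0.12249692 0.09214716] [-0.99185924 19.48183199  4.72548426] 0.015065436411742317
[307, 253, 8, 9, 56] [ 1.   0.7 22. ]
[373, 238, 11, 20, 166] [  2.  -93.9  20. ]
[290, 261, 7, 3, 14] [-2.  25.9 20. ]
```

At the stop: 19 N with no further motion. I relieve the push, open and lift off.

Emit:
send_rows(targets="0 0 -2.5 0 0 0 0;0 0 -2.5 0 0 0 0;0 0 0 0 0 0 0.4;0 0 0 0 0 0 1;0 0 0 0 0 0 1;0 0 0 0 0 0 1;0 0 0 0 0 0 1;0 0 0 0 0 0 1;0 0 0 0 0 0 1;-10 0 0 0 0 0 1")

```text
clock: 11.55
ee_pos: [0.4999, 0.1212, 0.101]
tcp_rot: [-1.567, 1.569, -2.972]
contact_force: [-0.9, 0.2, -0.1]
grip_width: 0.0856
```

Emit:
send_rows(targets="-20 0 0 0 0 0 1;-25 0 0 0 0 0 1;-30 0 0 0 0 0 1;-30 0 0 0 0 0 1;-25 0 0 0 0 0 1;0 0 0 0 0 0 1;0 0 0 0 0 0 1;0 0 0 0 0 0 1;0 0 0 0 0 0 1;0 0 0 0 0 0 1")

```text
clock: 12.8
ee_pos: [0.5003, 0.1212, 0.231]
tcp_rot: [-1.572, 1.57, -2.978]
contact_force: [-0.3, 0.4, 0.7]
grip_width: 0.0856
```

Run:
```python
from chk import *
print(o["q"])
togo(W(.001,-.095,.150),99.6)
```

```text
12.8 [0.50030108 0.12124496 0.23101262] [-0.30591026  0.38692681  0.72467773] 0.08556160043771098
[307, 253, 8, 9, 52] [ 1.  1. 22.]
[373, 238, 11, 20, 169] [  1.7 -93.9  20. ]
[ 1.71659556e-01 -1.30595895e-01  1.40617667e+00  7.64912692e-06
  1.86697264e+00  6.43225289e-03]
99.6 shift [ 11.2   1.2 199.4] turn [-9.014e+01 -3.000e-02  3.000e-02]
279.6 shift [ 11.2   1.2 199.4] turn [8.986e+01 3.000e-02 3.000e-02]
```

Emit:
send_rows(targets="0 0 30 0 0 0 1;0 0 40 0 0 0 1;0 0 40 0 0 0 1;0 0 40 0 0 0 1;0 0 30 0 0 0 1;0 1.2 19 0 0 0 1;0 0 0 10 0 0 1;0 0 0 10 0 0 1;0 0 0 10 0 0 1;0 0 0 10 0 0 1")

```text
clock: 14.1
ee_pos: [0.5345, -0.0744, 0.2316]
tcp_rot: [-2.52, 1.57, 1.654]
contact_force: [-0.2, -0.6, -0.8]
grip_width: 0.0853
```

Emit:
send_rows(targets="0 0 0 10 0 0 1;0 0 0 10 0 0 1;0 0 0 10 0 0 1;0 0 0 10 0 0 1;0 0 0 10 0 0 1;0 0 0 0 0 0 1;0 0 0 0 0 0 1;0 0 0 0 0 0 1;0 0 0 0 0 0 1;0 0 0 0 0 0 1")

```text
clock: 15.35
ee_pos: [0.5344, -0.0748, 0.2316]
tcp_rot: [2.602, 1.571, -0.374]
contact_force: [1.3, -0.2, -0.5]
grip_width: 0.0852
```

Run:
```python
from h import *
o,p,Rm=state();print(o["clock"],p,o["q"])
im=r.grab_frame("wrist");cv2.imwrite("pics/w3.png",im);c=r.camera_info("wrist")
print(blobs(im,(5,150,120),(20,255,255),40))
print("tab top",proj(c,W(.001,-.095,.035)))
togo(W(.001,-.095,.006),99.6)
```

```text
15.35 [ 0.53439639 -0.07481898  0.2315893 ] [-2.02150481e-01 -6.50582644e-02  1.34385206e+00 -3.49210191e-06
  1.86277957e+00  1.20298308e+00]
[([321, 207, 8, 7, 44], [324.5, 209.8])]
tab top [326.4118355 225.2651908]
99.6 shift [1.556e+02 4.000e-01 1.000e-01] turn [179.89   0.    -0.  ]
279.6 shift [1.556e+02 4.000e-01 1.000e-01] turn [-0.11  0.    0.  ]
```

View pics/w3.png

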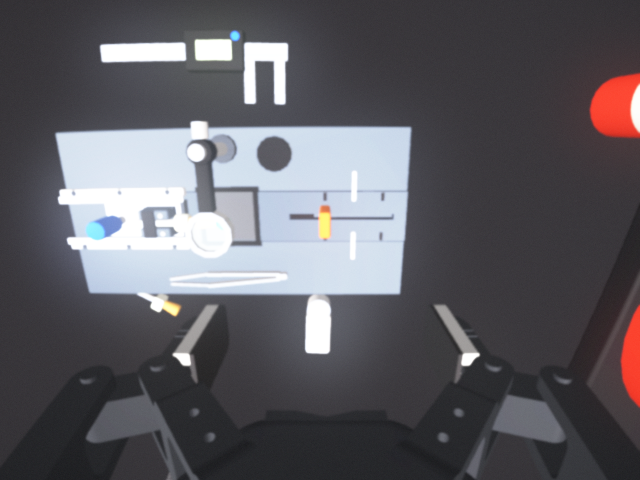

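The wrist view shows the tab at about (325,222) and centred, the knob at its home position, and the loupe at (211,235), well clear of the left finger. Descend with the jaws part shut, then grip.

Emit:
send_rows(targets="20 0 0 0 0 0 0.6;25 0 0 0 0 0 0.6;25 0 0 0 0 0 0.6;25 0 0 0 0 0 0.6;20 0 0 0 0 0 0.6;15 0 0 0 0 0 0.6;10 0 0 0 0 0 0.6;10 0 0 0 0 0 0.6;5 0 0 0 0 0 0.6;0 0 0 0 0 0 0.6", grip_force=40)

```text
clock: 16.65
ee_pos: [0.5344, -0.0748, 0.0765]
tcp_rot: [-0.449, 1.571, 2.858]
contact_force: [-0.2, -0.6, 0.1]
grip_width: 0.0513
```

Emit:
send_rows(targets="0 0 0 0 0 0 0;0 0 0 0 0 0 0;0 0 0 0 0 0 0;0 0 0 0 0 0 0;0 0 0 0 0 0 0;0 0 0 0 0 0 0;0 0 0 0 0 0 0;0 0 0 0 0 0 0;0 0 0 0 0 0 0;0 0 0 0 0 0 0")

```text
clock: 17.9
ee_pos: [0.5347, -0.0747, 0.0771]
tcp_rot: [3.032, 1.57, 0.056]
contact_force: [-1.6, 2.9, 4.9]
grip_width: 0.0079
```

Run:
```python
from chk import *
togo(W(.001,-.123,.006),279.6)
```

```text
17.9 [ 0.53465864 -0.07474301  0.07713703] [-1.55283671  2.86408722  4.93474701] 0.007936372625256422
[307, 253, 8, 9, 52] [ 1.  1. 22.]
[376, 252, 8, 6, 24] [ -8.3 -93.2  20. ]
279.6 shift [ 1.2 28.4  0.3] turn [-0.13 -0.05 -0.01]
459.6 shift [ 1.2 28.4  0.3] turn [ 1.7987e+02 -1.0000e-02  8.0000e-02]
```

Emit:
send_rows(targets="0 2 0 0 0 0 0;0 4 0 0 0 0 0;0 4 0 0 0 0 0;0 5 0 0 0 0 0;0 5 0 0 0 0 0;0 4 0 0 0 0 0;0 3 0 0 0 0 0;0 1.5 0 0 0 0 0;0 0 0 0 0 0 0;0 0 0 0 0 0 0", grip_force=60)

```text
clock: 19.2
ee_pos: [0.5392, -0.1018, 0.0772]
tcp_rot: [-1.974, 1.569, 1.333]
contact_force: [-1.6, 6.8, 7.1]
grip_width: 0.0067
```

Run:
```python
from chk import *
togo(W(.001,-.123,.006),279.6)
d=(p-np.array([.53466,-.07474,.07714]));print("moved along -y",-(R.from_euler('z',-TH).apply(d)*1e3))
im=r.grab_frame("wrist");cv2.imwrite("pics/w4.png",im)
```

```text
19.2 [ 0.53921464 -0.10179971  0.07716407] [-1.56071545  6.79772022  7.06842928] 0.006659262001422599
[307, 253, 8, 9, 50] [ 0.9  0.9 22. ]
[395, 247, 10, 8, 37] [  -7.4 -122.7   20. ]
279.6 shift [1.2 1.  0.4] turn [-0.09 -0.04  0.1 ]
459.6 shift [1.2 1.  0.4] turn [1.7991e+02 1.6000e-01 7.0000e-02]
moved along -y [ 2.18539756e-02  2.74403411e+01 -2.40738661e-02]
```

View pics/w4.png

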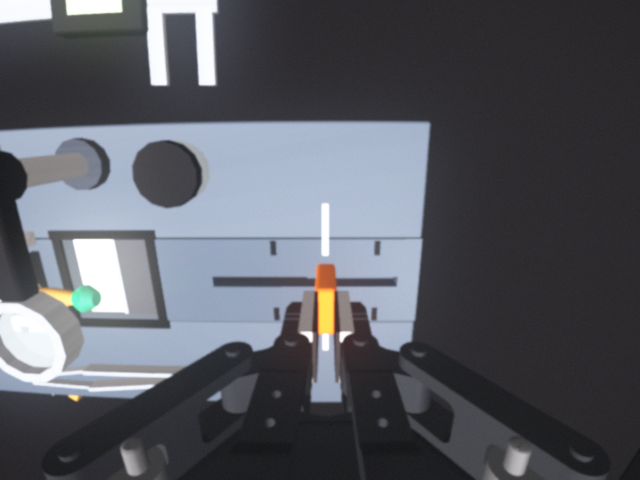

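The wrist view shows the tab (x ≈ 326) level with the white half-open line (x ≈ 325), and the light well half lit. I nudge and hold it, then hand in.

Emit:
send_rows(targets="0 0.5 0 0 0 0 0;0 0 0 0 0 0 0;0 0 0 0 0 0 0;0 0 0 0 0 0 0;0 0 0 0 0 0 0;0 0 0 0 0 0 0;0 0 0 0 0 0 0;0 0 0 0 0 0 0;0 0 0 0 0 0 0;0 0 0 0 0 0 0")

```text
clock: 20.55
ee_pos: [0.5393, -0.1021, 0.0772]
tcp_rot: [-1.943, 1.569, 1.365]
contact_force: [-2.0, 7.0, 6.2]
grip_width: 0.0071
```

Run:
```python
from chk import *
print(r.close_job())
```

```text
20.55 [ 0.53928343 -0.10214707  0.07719042] [-2.001908    7.0278496   6.22165631] 0.0070877233552435834
[307, 253, 8, 9, 50] [ 0.9  0.9 22. ]
[395, 247, 10, 8, 38] [  -7.4 -122.8   20. ]
the job is handed in; nothing more can be done
None
```

The carriage is home and the shutter is held half-open; I handed the job in at 20.6 s, with the gripper still holding the tab. No verdict was reported.

- **Carriage:** I gripped the knob and slid it about 66 mm to the stop. There the force rose to 19 N with no further movement, and the shutter was still shut. After I let go, and again at the end, the stone read about 1 mm from home, which is within the measurement error and the 3 mm allowed.
- **Shutter:** I gripped the tab and pulled it about 27.8 mm, by the arm's reading. The last checks showed it at stand y ≈ -122.8 mm (target -123 mm). The spring force was about 7 N, as expected at half travel, and the wrist view showed the tab level with the white line.
- **Loupe and small things:** The arm passed well clear of the loupe, and there was no sign of contact in the force readings. I did not measure the small things again at the end, but nothing looked moved in the views I took.
- **Disagreement:** The finger opening read about 2.5 mm less than the true width on both grips: 15.5 mm on the 18 mm knob and 7–8 mm on the 10 mm tab. Both grips held.

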